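# Carry the tape core in the tote and park it on the pegs

### The arm

A 6-joint arm with a two-finger parallel gripper is mounted at the origin on the work surface. World frame = base frame: x ahead of the robot, y to its left, z up, the work surface at z = 0. Lengths are in m, angles in rad, forces in N, time in s.
With the tool pointing down it reaches from about 0.25 to 0.725 m from the base axis. Payload 4 kg.
Tool frame: the origin (TCP) lies between the finger pads; the fingertips stand 17 mm ahead of it and the grasp point (between the pads) lies 2 mm behind it; z points along the fingers, y is the direction in which the jaws open and shut (so a half turn about z gives the same grasp; the last joint's range is limited). The gripper opens to 85 mm and grips with 20 to 120 N. Pads are 22 mm wide; open, the fingers measure 114 mm over their backs; the gripper's body (76 mm by 85 mm) begins 54 mm behind the grasp point. The pads swing forward as they close: fully open they stand 13 mm farther back than shut.
Start: joints at [-1.299, 0.241, 0.005, 1.335, 0, 1.571], TCP at [0.134, -0.482, 0.248] pointing down, gripper open.
Joint ranges: [-2.72, 2.72], [-1.05, 1.87], [-1.09, 1.28], [-1.99, 2.15], [-1.42, 1.44], [-3.14, 3.14]. Speed limits (rad/s): [2.79, 2.79, 3.14, 3.14, 3.14, 3.14].

### API

Orientations are given as a unit quaternion [x, y, z, w].
In Python, from workcell import monitor, imaging, bot, models gives the robot as it stands. The module is installed in compiled form; this text tells all that it offers.
- The arm moves only by the tool jog_arm, never from a script. Its argument "moves" is a list of rows, each a list of 2 entries, a list of its own where there are three numbers: the shift along the tool's x, y, z in mm, then the turn about the tool's z in degrees. In form: [[[tx, ty, tz], spin], ...]. A call has 1 to 12 rows; each row is the pose to reach, as a shift and turn from the pose commanded when the call began, along the tool's axes at that moment; what a row does not reach only later rows make up. A row lasts 1/10 s, in which the tool goes at most 50 mm and 8.59 degrees, less where a joint would pass 70% of its speed; a pose out of reach is approached as far as the arm can. A call with a gripper value outside its range is refused whole. "hand" is the finger opening in mm, from 0 to 85.4, set as the call begins (left out, the last holds). The fingers move at their own pace and stop on an object; the grip force is fixed at half the most. Time passes only in rows, so rows that repeat a pose let the fingers close. It gives the time, the measured TCP pose, the force and the opening at its end, in the units of the state.
- monitor.get_obs(): the state, without advancing time (a new reading comes with each control period).
- imaging.camera(name): name is "scene" or "top"; returns the picture (420x560x3 uint8, red, green, blue); there is no depth.
- imaging.calibration(name): a dict with "camera_matrix" (3x3 intrinsics, pixels), "rvec" (rotation vector, rad) and "tvec" (3), from world to camera coordinates, as OpenCV has them. Camera axes: x right, y down, z forward; pixel columns grow to the right and rows downward; lengths in m; the calibration is good to about 2 mm. A picture is of the moment at which its call begins. calibration takes no time and is no camera call.
- bot.job_done(): hands the job in, once; it reports no verdict.
Trained networks look in the newest picture that a camera, given by its name, has taken for a name from the list of things; names that differ only in an ending like _2 or _b are one class to them, and where a whole thing is asked for, a point or a joint stands for the part that bears it (a point fixed in the world has none). Each returns a list of dicts, best first, with "confidence" (0 to 1); they miss things now and then, are a little off and sometimes report something else, mostly with a low value. They report only what shows in the picture. A call takes as long as a camera call. They do not tell look-alikes from the thing itself.
- models.look_for(camera, thing): "centre" ([column, row] in pixels, amid what is visible of it).
- models.regions_of(camera, thing): "region" (420x560 bool, what is visible of it) and "centre" ([column, row] in pixels, amid what is visible of it).
- models.landmark_of(camera, thing): "centre" ([column, row] in pixels: a listed point, or the origin of a listed thing).
The state is a dict: "clock": time; "joint_pos": joint angles; "joint_vel": joint speeds; "tau": joint torques, N m; "eef_pos": TCP position; "tool_rot": TCP orientation; "ft_force": force on the tool from outside, world axes, zero at the start; "ft_torque": the same for the moment, N m; "grip_width": finger opening in m.
Only numpy, scipy, OpenCV 4.12 (cv2) and the standard library are available. Lean on these libraries where they do the work, as an engineer would, in place of code of your own. Each camera call takes 0.05 s, during which the arm holds its last target. There are 200 camera calls.

### The job

Lift the tape tote by the grip block on its carrying bar with the loose core standing in it, carry it over to the maple peg block, and there, with the tote held clear above the pegs and roughly lined up with the block, tilt gently to get the core to the middle of the tote and keep it there steadily for five seconds. Then lower the tote centred on the block so that the pegs come up through its floor slot on both sides of the core and trap it, and let go. Never touch the core or let it slam about, keep the tote nearly level, and leave the other things on the cart where they are.

Things in the scene. Friction and masses are not known exactly. Their poses are not given: they have to be found in the camera images.
- tote: Open carrying tote, 70 mm (its x) by 340 mm (its y), 130 mm high to its end boards, nominal mass 0.45 kg (hidden, within 25%). Origin: centre of its underside, z up, long axis y. Two low aluminium sides 20 mm high, 57 mm clear between them, and plywood end boards with inner faces at y = +-160 mm. A straight carrying bar joins the tops of the end boards.
- grip (a point): Grip point in the tote's black rubber grip block, 156 mm above the tote's underside, axes as the tote. The block stands on the middle of the carrying bar: 26 mm (x) by 36 mm (y), from 129 to 177 mm above the underside. Grip it from above, fingers closing along the tote's y: so held it droops only some 0.02 rad about x. The core's top is at 98 mm.
- floor (a point): Highest point of the tote's floor, at its middle, 14 mm above the underside, axes as the tote. The floor is two aluminium strips bowed up along y (radius 1.6 m: 8 mm lower at the end boards), so the core always tends to roll off to an end. An open slot 26 mm wide (x) runs between the strips along the whole length.
- core: Blue plastic empty tape core standing on its tread in the tote, loose: outer diameter 84 mm, 50 mm wide, nominal mass 0.09 kg (hidden, within 25%). Origin: its centre, 56 mm above the tote's underside at the middle. Its axis (its x) is along the tote's x, so it rolls along the tote's y; its y and z turn with it. It starts at rest against an end board, 118 mm from the tote's middle.
- core_axis (a point): Centre of the core (its origin). Rolls like a solid disc: 6.5 m/s2 per rad of tilt about the tote's x, to the low end, plus 4.1 m/s2 per m off the middle, outwards (bowed floor); rolling resistance is worth about 0.01 rad of tilt; when the tote accelerates along its y, the core lags behind in the tote by 2/3 of that acceleration (a tilt of acceleration/9.81 balances it).
- block: Parking block fixed on the cart: maple board 120 mm (x) by 240 mm (y) by 20 mm high, origin at the centre of its underside. Two upright maple pegs, 14 mm in diameter with tapered tops, stand on it at x = 0, y = +-47 mm and rise 34 mm above its top. The parked tote lies on the board with its y along the block's y (either way round).
- peg (a point): Top of the peg at the block's y = +47 mm, 54 mm above the cart top. With the tote parked the pegs rise through its floor slot (6 mm to spare on each side in x) to 20 mm above its floor, with the core between them (about 4 mm of play each way).
- park (a point): Point on the top of the parking block, midway between the two pegs, 20 mm above the cart top, same axes as the block. The parked tote's origin belongs here, and the parked core's centre 56 mm above it.
- hanger: Chrome headphone hanger, bystander: round foot of 100 mm diameter, stem with a hook, 200 mm tall, origin under its foot.
- knob0: Black bakelite knob, bystander, 40 mm in diameter, 22 mm high, origin under its centre.
- knob1: Another black bakelite knob like the first, bystander.
- plug: Brass jack plug standing on its end, bystander, 18 mm in diameter, 70 mm tall, origin under its centre.
Mind the look-alikes: they are no part of the job. What is meant by the core is not brown or purple, and is the smaller of those in its own colour.

How it is judged:
By the outcome, as a careful person would: the job done as asked, in the order asked, and still so for the second after the job is handed in, with the robot touching nothing.
It also fails if it takes over 72 s, if anything falls off the work surface, if the arm or the gripper's body presses on something with over 40 N, if the wrist force passes 120 N, or if a joint passes its speed limit or range.

## Working session

There is one attempt and no reset: what is moved stays moved. The work goes in short steps, Python scripts to look and compute and a tool call to move; the robot and the scene stay as the last step left them, time stands still between calls to the robot, and variables do not carry over. Pictures are saved under pics/ and viewed, about 8 in all and at most 12, crops included, and the job is handed in when it is done.

Besides the shell and the picture viewer there is one more tool, called after "Call:" as a command line: name --argument value ..., lists and objects as JSON in quotes. jog_arm: Moves the arm, as the interface text tells. Its arguments: {"type":"object","properties":{"moves":{"type":"array","items":{"type":"array"}},"hand":{"type":"number"}},"required":["moves"]}

```bash
mkdir -p pics; cat > h.py <<'E'
import numpy as np,cv2
from workcell import monitor,imaging,bot,models
def cal(n):
    c=imaging.calibration(n);return np.array(c["camera_matrix"],float),np.array(c["rvec"],float),np.array(c["tvec"],float)
def ray(n,px):
    K,r,t=cal(n);R=cv2.Rodrigues(r)[0];p=np.array([px[0],px[1],1.]);return -R.T@t.ravel(),R.T@np.linalg.solve(K,p)
def atz(n,px,z):
    c,d=ray(n,px);return c+d*(z-c[2])/d[2]
def proj(n,P):
    K,r,t=cal(n);return cv2.projectPoints(np.atleast_2d(np.array(P,float)),r,t,K,None)[0][:,0]
def save(im,f,s=1,box=None):
    if box: im=im[box[1]:box[3],box[0]:box[2]]
    cv2.imwrite('pics/'+f,cv2.resize(im[:,:,::-1],None,fx=s,fy=s,interpolation=cv2.INTER_CUBIC))
E
python3 - <<'E'
from h import *
a=imaging.camera("scene");b=imaging.camera("top")
save(a,'s0.png',1.4);save(b,'t0.png',1.4)
hts=dict(tote=0,grip=.156,core=.056,core_axis=.056,block=0,peg=.054,park=.02,hanger=0,plug=0,knob0=0)
for n in("scene","top"):
    print(n,ray(n,(280,210)))
    for k,z in hts.items():
        for d in models.landmark_of(n,k)[:4]:
            print(k,np.round(d["centre"]),round(d["confidence"],2),atz(n,d["centre"],z).round(3))
o=monitor.get_obs();print(o)
E
```

```text
scene (array([ 1.25344148, -0.06391783,  0.56958562]), array([-0.84828654,  0.10105213, -0.52020397]))
tote [147. 262.] 0.77 [ 0.498 -0.265  0.   ]
tote [197. 232.] 0.46 [ 0.397 -0.161  0.   ]
grip [132. 196.] 0.92 [ 0.484 -0.268  0.156]
core [277. 201.] 0.91 [0.374 0.034 0.056]
core [172. 198.] 0.75 [ 0.322 -0.219  0.056]
core [197. 230.] 0.7 [ 0.472 -0.152  0.056]
core [ 89. 304.] 0.59 [ 0.676 -0.329  0.056]
core_axis [277. 202.] 0.96 [0.377 0.034 0.056]
core_axis [ 86. 306.] 0.77 [ 0.68  -0.333  0.056]
core_axis [200. 232.] 0.6 [ 0.482 -0.145  0.056]
core_axis [172. 197.] 0.58 [ 0.314 -0.22   0.056]
block [390. 261.] 0.81 [0.567 0.251 0.   ]
block [197. 233.] 0.3 [ 0.399 -0.161  0.   ]
peg [417. 238.] 0.88 [0.565 0.302 0.054]
park [394. 256.] 0.64 [0.574 0.253 0.02 ]
park [131. 198.] 0.55 [ 0.238 -0.338  0.02 ]
hanger [278. 379.] 0.63 [ 0.825 -0.02   0.   ]
plug [444. 316.] 0.82 [0.731 0.292 0.   ]
plug [374. 337.] 0.34 [0.763 0.152 0.   ]
knob0 [374. 340.] 0.97 [0.77 0.15 0.  ]
knob0 [161. 355.] 0.65 [ 0.754 -0.207  0.   ]
knob0 [202. 232.] 0.19 [ 0.395 -0.15   0.   ]
top (array(
[... 871 characters left out ...]
0.765 0.147 0.   ]
{'clock': 1.1, 'joint_pos': array([-1.29898875e+00,  2.40619495e-01,  5.00828290e-03,  1.33518342e+00,
       -1.97527586e-05,  1.57076855e+00]), 'joint_vel': array([-0.00017943, -0.0014642 ,  0.00075289, -0.001268  , -0.00021188,
        0.00095486]), 'tau': array([ 2.84507332e-04, -3.72222090e+01,  2.52695096e+01,  1.28513042e-03,
        7.28794748e-05, -2.93172377e-06]), 'eef_pos': array([ 0.13423378, -0.48165476,  0.24829988]), 'tool_rot': array([ 9.90777404e-01,  1.35499580e-01, -9.67066868e-06,  2.17655887e-06]), 'ft_force': array([ 0.86457189,  0.70205908, -0.23137388]), 'ft_torque': array([ 0.01014343,  0.02703426, -0.0123421 ]), 'grip_width': 0.08560073854892085}
```

View pics/s0.png

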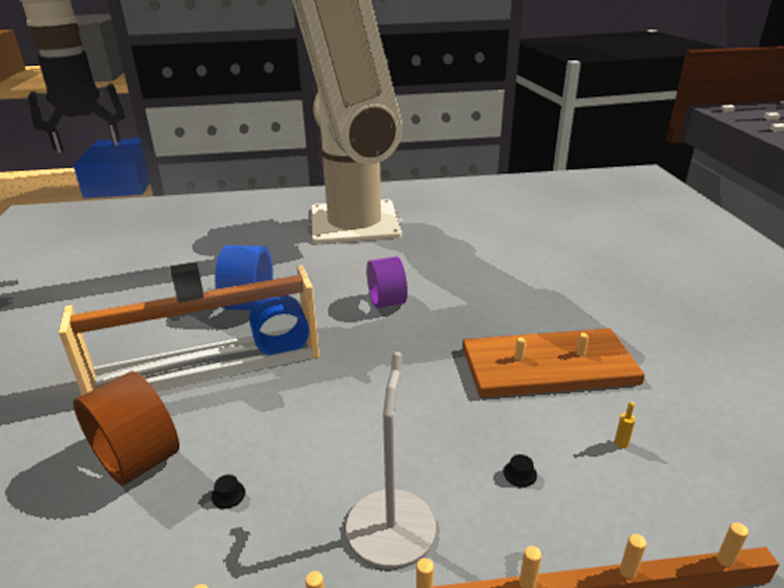

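View pics/t0.png

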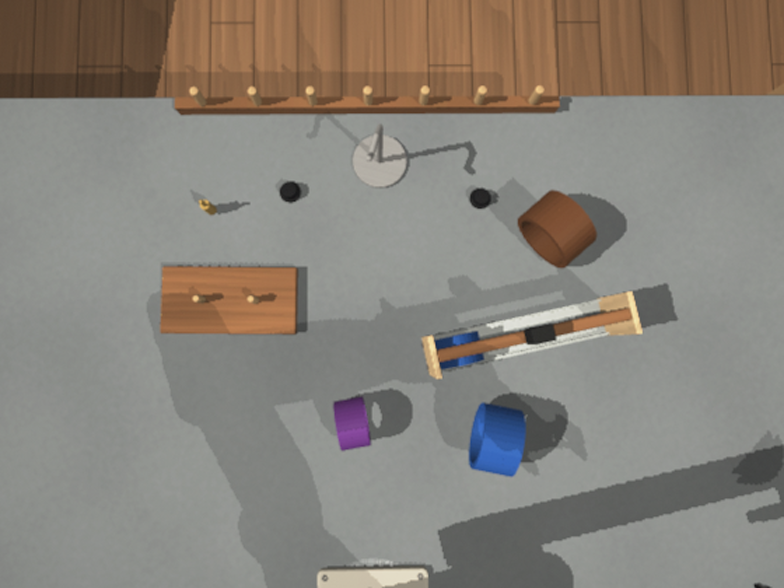

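```bash
python3 - <<'E'
from h import *
b=imaging.camera("top")
save(b,'c1.png',4,(290,195,470,280))
hsv=cv2.cvtColor(b,cv2.COLOR_RGB2HSV)
# grip block
m=np.zeros(b.shape[:2],np.uint8);m[220:260,360:410]=(b[220:260,360:410].max(2)<45)
n,l,s,c=cv2.connectedComponentsWithStats(m);i=1+np.argmax(s[1:,4]);print('black',s[i],c[i],atz("top",c[i],.177).round(4))
# block region
for nm in("top","scene"):
    if nm=="scene": imaging.camera(nm)
    for th in("block","grip","tote"):
        d=models.regions_of(nm,th)[0];r=d["region"].astype(np.uint8);print(nm,th,cv2.minAreaRect(cv2.findNonZero(r)),d["confidence"])
for p in models.landmark_of("top","peg"): print(p["centre"],p["confidence"])
# end tops of bar
for px in((440,357),(632,313)): print(atz("top",np.array(px)/1.4,.13).round(4))
for px in((196,298),(250,298)): print('peg',atz("top",np.array(px)/1.4,.054).round(4))
bx=[(161,266),(297,267),(298,333),(161,333)]
for px in bx: print('blk',atz("top",np.array(px)/1.4,.02).round(4))
for px in((519,340),(583,335)): print('pegS',atz("scene",np.array(px)/1.4,.054).round(4))
E
```

```text
black [375 234   9  11  52] [377.90384615 239.15384615] [ 0.4944 -0.2435  0.177 ]
top block ((164.0, 213.49998474121094), (97.99998474121094, 46.99999237060547), -0.0) 0.56
top grip ((379.2540588378906, 238.61517333984375), (31.11770248413086, 156.62759399414062), 77.51453399658203) 0.83
top tote ((379.33392333984375, 238.28042602539062), (32.48931884765625, 156.4409942626953), 77.82081604003906) 0.76
scene block ((394.09521484375, 257.6657409667969), (42.83709716796875, 126.19246673583984), 85.33314514160156) 0.75
scene grip ((133.91282653808594, 230.4555206298828), (85.64105224609375, 183.34022521972656), 77.9432373046875) 0.65
scene tote ((134.54653930664062, 230.52975463867188), (87.21434783935547, 184.41001892089844), 77.59258270263672) 0.78
[140.6, 212.6] 0.79
[ 0.4616 -0.113   0.13  ]
[ 0.528  -0.4228  0.13  ]
peg [0.5659 0.2967 0.054 ]
peg [0.5649 0.2043 0.054 ]
blk [0.6266 0.3703 0.02  ]
blk [0.6225 0.1285 0.02  ]
blk [0.5045 0.1266 0.02  ]
blk [0.5073 0.368  0.02  ]
pegS [0.568  0.2029 0.054 ]
pegS [0.5693 0.299  0.054 ]
```

View pics/c1.png

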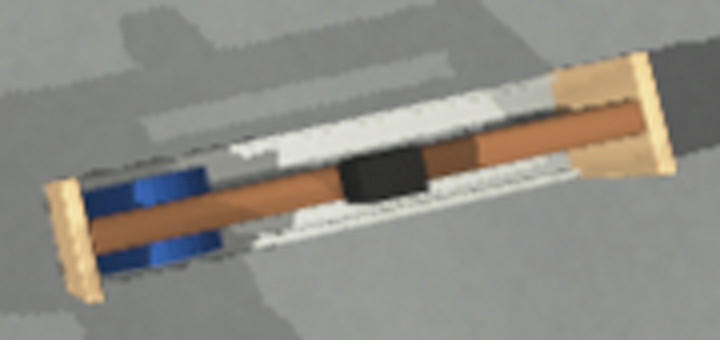

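The crop shows the tote with the small blue core at its left end (pixel ≈ 328,250) and the grip block at ≈ (386,239). The possible cores in the scene image are brown (91,305), purple (276,201), large blue (174,195) and small blue in the tote (199,232). I choose the small blue one. Next I move over the grip.

Call:
jog_arm --moves '[[[20,-5,0],1],[[60,-16,0],2],[[105,-28,0],3],[[150,-40,0],3.4],[[195,-53,0],3.4],[[240,-65,0],3.4],[[285,-77,0],3.4],[[330,-89,0],3.4],[[370,-100,0],3.4],[[395,-107,0],3.4],[[406,-110,0],3.4],[[406,-110,0],3.4]]' --hand 85

```text
clock: 2.75
eef_pos: [0.4965, -0.266, 0.2479]
tool_rot: [0.994, 0.107, -0.0, -0.0]
ft_force: [0.3, 0.1, -0.1]
grip_width: 0.085
```

```bash
python3 - <<'E'
from h import *
o=monitor.get_obs();print(o['clock'],o['eef_pos'],o['tool_rot'],o['ft_force'])
a=imaging.camera("scene");b=imaging.camera("top")
out=np.zeros((380,800,3),np.uint8)
A=cv2.resize(a[140:300,30:230],None,fx=2,fy=2);out[:320,:400]=A
B=cv2.resize(b[170:330,290:490],None,fx=2,fy=2);out[:320,400:]=B
save(out,'c2.png')
for n in("scene","top"):
    for d in models.landmark_of(n,"grip")[:2]: print(n,d["centre"],d["confidence"],atz(n,d["centre"],.156))
    print(proj(n,[o['eef_pos']]))
E
```

```text
2.75 [ 0.49651564 -0.26600326  0.24787192] [ 9.94250106e-01  1.07082323e-01 -3.09695015e-04 -8.64007382e-05] [ 0.25207868  0.11324575 -0.14247816]
scene [132.3, 201.0] 0.89 [ 0.50245829 -0.26492176  0.156     ]
[[122.57674347 156.58629545]]
top [385.7, 238.4] 0.87 [ 0.49613668 -0.26608564  0.156     ]
top [372.3, 238.0] 0.53 [ 0.49734554 -0.23692819  0.156     ]
[[398.93793568 237.37845596]]
```

View pics/c2.png

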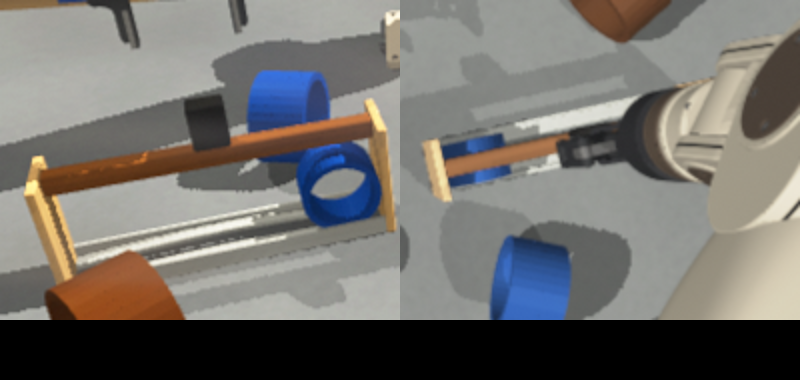

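The fingers stand over the grip block. In the left panel the fingertips are above the block at about (205,120), and in the top view they line up with the bar. Now I lower and close.

Call:
jog_arm --moves '[[[2,0,15],0],[[2,0,35],0],[[2,0,55],0],[[2,0,72],0],[[2,0,85],0],[[2,0,92],0],[[2,0,94],0],[[2,0,94],0]]'

```text
clock: 3.75
eef_pos: [0.4975, -0.2668, 0.1547]
tool_rot: [0.994, 0.106, 0.0, 0.0]
ft_force: [0.1, -0.6, 0.2]
grip_width: 0.0849
```

Call:
jog_arm --moves '[[[0,0,0],0],[[0,0,0],0],[[0,0,0],0],[[0,0,0],0],[[0,0,0],0],[[0,0,0],0],[[0,0,0],0],[[0,0,0],0]]' --hand 25

```text
clock: 4.55
eef_pos: [0.4981, -0.2659, 0.155]
tool_rot: [0.994, 0.106, 0.001, -0.0]
ft_force: [-0.3, 2.2, 5.3]
grip_width: 0.0353
```

Call:
jog_arm --moves '[[[0,0,-2],0],[[0,0,-6],0],[[0,0,-13],0],[[0,0,-23],0],[[0,0,-35],0],[[0,0,-48],0],[[0,0,-61],0],[[0,0,-74],0],[[0,0,-85],0],[[0,0,-93],0],[[0,0,-98],0],[[0,0,-100],0]]'

```text
clock: 5.75
eef_pos: [0.4979, -0.2664, 0.2549]
tool_rot: [0.994, 0.106, 0.0, 0.0]
ft_force: [0.4, -0.0, -5.4]
grip_width: 0.0352
```

```bash
python3 - <<'E'
from h import *
o=monitor.get_obs();print(o['clock'],o['eef_pos'],o['tool_rot'],o['ft_force'],o['ft_torque'])
a=imaging.camera("scene")
save(a,'c3.png',3,(20,100,260,280))
for d in models.landmark_of("scene","core_axis")[:4]+models.landmark_of("scene","grip")[:1]: print(d["centre"],d["confidence"])
E
```

```text
5.75 [ 0.49789012 -0.26637098  0.25488356] [9.94364390e-01 1.06015757e-01 2.67745294e-04 2.16218025e-04] [ 0.41808978 -0.0481921  -5.3933592 ] [-0.13107494 -0.02942873 -0.00529783]
[87.8, 308.4] 0.95
[173.3, 195.6] 0.89
[274.3, 203.7] 0.84
[196.6, 193.4] 0.72
[121.4, 152.4] 0.7
```

View pics/c3.png

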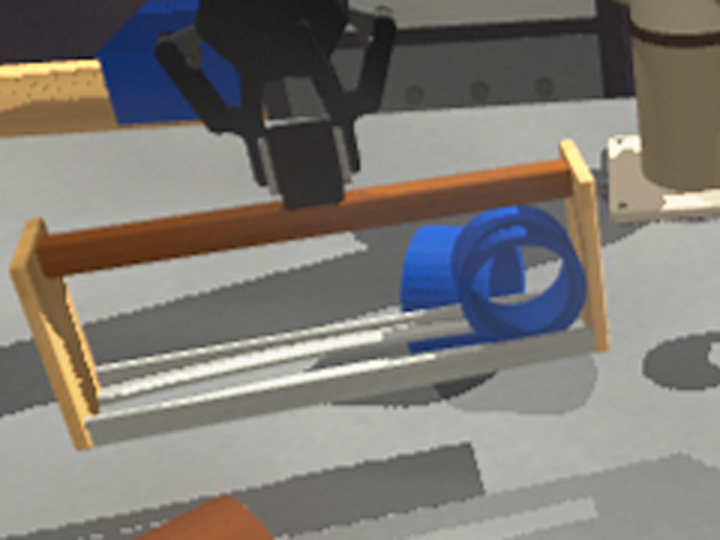

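Gripped and lifted: the weight is 5.4 N, the droop is slight, and the core rests against its +y end board at crop (520,275). Now I carry it smoothly to the block.

Call:
jog_arm --moves '[[[1,-2,0],0.1],[[3,-9,0],0.2],[[7,-20,0],0.5],[[13,-36,0],1],[[20,-57,0],1.5],[[29,-82,0],2.2],[[39,-109,0],2.9],[[49,-136,0],3.6],[[59,-163,0],4.3],[[68,-190,0],5.1],[[78,-218,0],5.8],[[88,-245,0],6.5]]'

```text
clock: 7.1
eef_pos: [0.5316, -0.0059, 0.2543]
tool_rot: [0.999, 0.05, -0.0, -0.0]
ft_force: [-0.1, -1.1, -4.4]
grip_width: 0.0352
```

Call:
jog_arm --moves '[[[7,-28,0],0.7],[[13,-56,0],1.4],[[20,-84,0],2.2],[[27,-113,0],2.9],[[33,-141,0],3.6],[[40,-169,0],4.3],[[46,-195,0],5],[[51,-216,0],5.5],[[55,-232,0],6],[[58,-244,0],6.3],[[59,-251,0],6.4],[[60,-253,0],6.5]]'

```text
clock: 8.3
eef_pos: [0.5769, 0.0505, 0.2543]
tool_rot: [0.999, 0.034, -0.002, -0.02]
ft_force: [0.2, 0.5, -4.7]
grip_width: 0.0355
```

```bash
python3 - <<'E'
from h import *
a=imaging.camera("scene");b=imaging.camera("top")
o=monitor.get_obs();print(o['clock'],o['eef_pos'],o['tool_rot'],o['ft_force'],o['ft_torque'])
out=np.zeros((600,800,3),np.uint8)
out[:600,:480]=cv2.resize(a[100:300,320:480],(480,600));out[:420,480:]=cv2.resize(b[150:290,60:220],(320,280))[:420,:] if 0 else cv2.resize(b[150:360,60:220],(320,420))
save(out,'c4.png')
for n in("scene","top"):
    for t in("core_axis","grip","tote"):
        for d in models.landmark_of(n,t)[:4]: print(n,t,d["centre"],round(d["confidence"],2))
z=o['eef_pos']
for n in("scene","top"): print(proj(n,[z,z+[0,0,-.154],z+[0,.118,-.098]]))
E
```

```text
8.4 [0.57695155 0.05073571 0.25431082] [ 0.99920555  0.03417722 -0.00151774 -0.02044242] [ 0.15939908  0.74353408 -5.03637395] [-0.20696831 -0.01325581 -0.01787181]
scene core_axis [93.0, 305.7] 0.89
scene core_axis [172.4, 197.0] 0.83
scene core_axis [362.7, 202.4] 0.57
scene core_axis [163.8, 354.1] 0.48
scene grip [294.6, 160.4] 0.64
scene tote [300.5, 232.8] 0.65
top core_axis [353.1, 315.7] 0.81
top core_axis [396.4, 163.7] 0.75
[[298.56707063 159.82019233]
 [297.83565132 232.64054862]
 [359.80550275 203.05628496]]
[[235.42944216 197.52683477]
 [241.04037165 205.33414246]
 [184.62326958 203.36285394]]
```

View pics/c4.png

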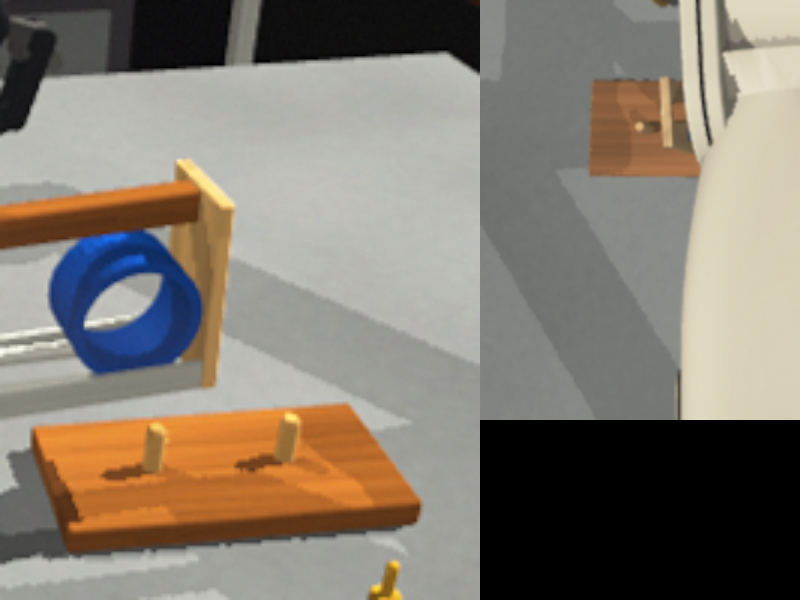

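```bash
python3 - <<'E'
from h import *
from scipy.spatial.transform import Rotation as R
o=monitor.get_obs();print(o['clock'],o['joint_pos'].round(3),o['joint_vel'].round(3),o['tau'].round(1));print(R.from_quat(o['tool_rot']).as_matrix().round(4))
E
```

```text
8.7 [0.068 0.399 0.242 1.416 0.041 3.141] [ 0.     0.     0.    -0.    -0.001 -0.002] [ -0.  -47.9  27.5   0.    0.3  -0. ]
[[ 0.9976  0.069  -0.0045]
 [ 0.0691 -0.9968  0.0409]
 [-0.0017 -0.0411 -0.9992]]
```

Joint 6 has hit its range limit, so the block must be approached with the tote turned half round (either way is allowed). First I check gently what the commanded pose is now.

Call:
jog_arm --moves '[[[0,1,0],0],[[0,4,0],0],[[0,8,0],0],[[0,14,0],0],[[0,22,0],0],[[0,30,0],0],[[0,38,0],0],[[0,46,0],0],[[0,52,0],0],[[0,56,0],0],[[0,59,0],0],[[0,60,0],0]]'

```text
clock: 9.9
eef_pos: [0.581, -0.0091, 0.2518]
tool_rot: [0.999, 0.034, -0.002, -0.02]
ft_force: [-0.6, -1.1, -4.9]
grip_width: 0.0353
```

```bash
python3 - <<'E'
from h import *
o=monitor.get_obs();print(o['clock'],o['eef_pos'],o['tool_rot'].round(4),o['joint_pos'].round(3),o['ft_torque'])
E
```

```text
9.9 [ 0.58097515 -0.00910211  0.25182913] [ 0.9992  0.0343 -0.0016 -0.0205] [-0.036  0.408  0.248  1.418  0.041  3.037] [-0.25113229  0.04600879 -0.08016325]
```

The commanded pose is taken over as clipped, and the tool now carries about 0.04 rad of tilt that came from the joint-6 limit. Unwinding joint 6 by nearly a full turn keeps the tote facing the same way. It also brings the block into reach, and lets me push at the other limit to undo the tilt. I spin slowly, backing off 60 mm to stay clear of the hanger.

Call:
jog_arm --moves '[[[-1,0,0],-1],[[-4,0,0],-3],[[-9,0,0],-6],[[-16,0,0],-10],[[-24,0,0],-15],[[-32,0,0],-21],[[-40,0,0],-28],[[-47,0,0],-35],[[-53,0,0],-42],[[-57,0,0],-49],[[-59,0,0],-56],[[-60,0,0],-63]]'

```text
clock: 11.1
eef_pos: [0.5209, -0.0125, 0.2523]
tool_rot: [0.832, 0.554, 0.01, -0.018]
ft_force: [0.2, -0.8, -4.6]
grip_width: 0.0357
```

Call:
jog_arm --moves '[[[0,0,0],-7],[[0,0,0],-14],[[0,0,0],-21],[[0,0,0],-28],[[0,0,0],-35],[[0,0,0],-42],[[0,0,0],-49],[[0,0,0],-56],[[0,0,0],-63],[[0,0,0],-70],[[0,0,0],-77],[[0,0,0],-84]]'

```text
clock: 12.3
eef_pos: [0.5211, -0.0124, 0.2522]
tool_rot: [0.248, 0.969, 0.02, -0.007]
ft_force: [-0.4, 1.0, -5.4]
grip_width: 0.0353
```

Call:
jog_arm --moves '[[[0,0,0],-7],[[0,0,0],-14],[[0,0,0],-21],[[0,0,0],-28],[[0,0,0],-35],[[0,0,0],-42],[[0,0,0],-49],[[0,0,0],-56],[[0,0,0],-63],[[0,0,0],-70],[[0,0,0],-77],[[0,0,0],-84]]'

```text
clock: 13.5
eef_pos: [0.5209, -0.0124, 0.2521]
tool_rot: [-0.464, 0.886, 0.019, 0.008]
ft_force: [0.0, 0.1, -4.8]
grip_width: 0.0352
```

Call:
jog_arm --moves '[[[0,0,0],-7],[[0,0,0],-14],[[0,0,0],-21],[[0,0,0],-28],[[0,0,0],-35],[[0,0,0],-42],[[0,0,0],-49],[[0,0,0],-56],[[0,0,0],-63],[[0,0,0],-70],[[0,0,0],-77],[[0,0,0],-84]]'

```text
clock: 14.7
eef_pos: [0.5209, -0.0125, 0.2521]
tool_rot: [0.937, -0.348, -0.009, -0.018]
ft_force: [0.0, -0.5, -4.8]
grip_width: 0.0353
```

Call:
jog_arm --moves '[[[0,0,0],-7],[[0,0,0],-13],[[0,0,0],-18],[[0,0,0],-23],[[0,0,0],-27],[[0,0,0],-30],[[0,0,0],-33],[[0,0,0],-35],[[0,0,0],-36],[[0,0,0],-37],[[0,0,0],-37],[[0,0,0],-37]]'

```text
clock: 15.9
eef_pos: [0.5211, -0.0129, 0.252]
tool_rot: [0.999, -0.035, -0.003, -0.02]
ft_force: [-0.8, -0.2, -4.7]
grip_width: 0.035
```

```bash
cat > st.py <<'E'
from h import *
from scipy.spatial.transform import Rotation as R
o=monitor.get_obs();M=R.from_quat(o['tool_rot']).as_matrix()
print(o['clock'],o['eef_pos'].round(4),o['joint_pos'].round(4),'z',M[:,2].round(4),'yaw',np.degrees(np.arctan2(M[1,0],M[0,0])).round(2),'T',o['ft_torque'].round(3),o['grip_width'].round(4))
E
python3 st.py
```

```text
Traceback (most recent call last):
  File "st.py", line 4, in <module>
    print(o['clock'],o['eef_pos'].round(4),o['joint_pos'].round(4),'z',M[:,2].round(4),'yaw',np.degrees(np.arctan2(M[1,0],M[0,0])).round(2),'T',o['ft_torque'].round(3),o['grip_width'].round(4))
                                                                                                                                                                        ^^^^^^^^^^^^^^^^^^^^^
AttributeError: 'float' object has no attribute 'round'
```

Call:
jog_arm --moves '[[[0,0,0],-0.5],[[0,0,0],-1.2],[[0,0,0],-2],[[0,0,0],-2.5],[[0,5,0],-2.5],[[0,15,0],-2.5],[[0,30,0],-2.5],[[0,50,0],-2.5],[[0,70,0],-2.5],[[0,90,0],-2.5],[[0,105,0],-2.5],[[0,110,0],-2.5]]'

```text
clock: 17.1
eef_pos: [0.5202, -0.0507, 0.2475]
tool_rot: [0.999, -0.049, -0.004, -0.001]
ft_force: [0.2, 0.6, -5.2]
grip_width: 0.0352
```

```bash
sed -i "s/,o\['grip_width'\].round(4)//" st.py; python3 st.py
```

```text
17.1 [ 0.5202 -0.0507  0.2475] [-9.8000e-02  2.9150e-01  7.1100e-02  1.3575e+00  1.7000e-03 -3.1406e+00] z [-0.0069  0.0024 -1.    ] yaw -5.67 T [-0.09  -0.026  0.012]
```

Call:
jog_arm --moves '[[[1,-1,0],0],[[4,-4,-1],0],[[8,-10,-2],-0.5],[[14,-19,-3],-1.2],[[20,-30,-4],-2],[[27,-42,-5],-2.8],[[33,-54,-6],-3.5],[[38,-66,-7],-4.1],[[42,-76,-7],-4.5],[[45,-83,-7],-4.7],[[46,-87,-7],-4.8],[[47,-89,-7],-4.9]]'

```text
clock: 18.3
eef_pos: [0.5757, 0.034, 0.2543]
tool_rot: [1.0, -0.006, -0.004, -0.001]
ft_force: [-0.2, -0.6, -6.1]
grip_width: 0.0353
```

```bash
cat > mp.py <<'E'
from h import *
from scipy.optimize import brentq,least_squares
from scipy.spatial.transform import Rotation as R
A=np.linspace(0,2*np.pi,60)
def hullx(T,M,q):
    # tote frame axes: x=tool x, y=-tool y, z=-tool z ; origin .154 along tool z
    ex,ey,ez=M[:,0],-M[:,1],-M[:,2];c=T-.154*ez+ey*q+ez*(.056-q*q/3.2)
    P=[c+s*.025*ex+.042*(np.cos(a)*ey+np.sin(a)*ez) for s in(-1,1) for a in A]
    return proj("scene",P)
def meas(dbg=None):
    a=imaging.camera("scene");o=monitor.get_obs()
    T=o['eef_pos'];M=R.from_quat(o['tool_rot']).as_matrix()
    h=cv2.cvtColor(a,cv2.COLOR_RGB2HSV)
    m=((h[...,0]>100)&(h[...,0]<130)&(h[...,1]>120)&(h[...,2]>30)).astype(np.uint8)
    e0,e1=hullx(T,M,-.15),hullx(T,M,.15)
    x0,x1=int(e0[:,0].min())-8,int(e1[:,0].max())+8;y0,y1=int(min(e0[:,1].min(),e1[:,1].min())),int(max(e0[:,1].max(),e1[:,1].max()))
    w=np.zeros_like(m);w[y0:y1,max(x0,0):x1]=m[y0:y1,max(x0,0):x1]
    n,l,s,c=cv2.connectedComponentsWithStats(w);i=1+np.argmax(s[1:,4]);L,Rr=s[i,0],s[i,0]+s[i,2]-1
    f=lambda q:(lambda p:(p.min()+p.max())/2)(hullx(T,M,q)[:,0])-(L+Rr)/2
    q=brentq(f,-.2,.2)
    if dbg: save(a,dbg,3,(max(x0-10,0),y0-60,min(x1+10,560),y1+20))
    return o['clock'],q,T,M,s[i].tolist()
def sim(q,v,ds,par,hold=()):
    # ds: tote displacement per 0.1 s row; returns q trajectory; tote starts with velocity par['v0']
    lam,mu,b=par;dt=.01;pv=ds[0];out=[]
    ds=ds[1:]
    for d in ds:
        u=d/.1
        v-=2/3*(u-pv);pv=u
        for _ in range(10):
            v+=dt*(lam*q+b-mu*np.tanh(v/.01));q+=dt*v
        out.append((q,v))
    return np.array(out)
def plan(q,v,u0,y,N,par=(4.6,.065,0.),yend=.25,wy=.3,mem=0.):
    def res(d):
        t=sim(q,v,np.r_[u0*.1,d],par);yy=y+np.cumsum(d)
        acc=np.diff(np.r_[u0*.1,d,0])
        return np.r_[t[-1,0]*100,(t[-1,1]+2/3*d[-1]/.1)*60,(yy[-1]-yend)*wy*10,acc*8,np.maximum(yy-.40,0)*200,np.maximum(np.abs(t[:,0])-.117,0)*100*(np.arange(N)>1)]
    d=least_squares(res,np.full(N,.005),bounds=(-.045,.045)).x
    t=sim(q,v,np.r_[u0*.1,d],par)
    return d,t
E
cat >> st.py <<'E'
E
python3 st.py; python3 - <<'E'
from mp import *
t,q,T,M,s=meas('c5.png');print(t,q,T,s)
for N in(14,18,24):
  for y in(.03,.1):
    d,tr=plan(.118,0,0,y,N);print(N,y,'y',(1000*(y+np.cumsum(d))).round(),'q',(1000*tr[:,0]).round(),'vend',tr[-1,1].round(3))
E
```

```text
18.3 [0.5757 0.034  0.2543] [ 5.7700e-02  3.9890e-01  2.4250e-01  1.4215e+00  2.5000e-03 -3.0716e+00] z [-0.0073  0.002  -1.    ] yaw -0.7 T [-0.138 -0.023  0.029]
18.35 0.11864342389523307 [0.5758536  0.033999   0.25434366] [328, 182, 49, 47, 1461]
14 0.03 y [ 75. 120. 165. 210. 255. 300. 327. 354. 380. 406. 412. 410. 409. 420.] q [ 91.  69.  51.  36.  23.  12.  13.  15.  17.  19.  35.  58.  82. 100.] vend 0.201
14 0.1 y [145. 190. 235. 280. 302. 347. 374. 401. 427. 424. 419. 416. 418. 441.] q [ 91.  69.  51.  36.  37.  26.  28.  30.  33.  57.  84. 114. 144. 166.] vend 0.252
18 0.03 y [ 75. 120. 165. 210. 233. 258. 284. 312. 342. 373. 406. 441. 453. 444.
 439. 438. 443. 476.] q [ 91.  69.  51.  36.  37.  38.  40.  42.  43.  45.  48.  51.  70. 107.
 145. 187. 232. 268.] vend 0.413
18 0.1 y [145. 190. 235. 280. 325. 370. 397. 423. 449. 475. 490. 472. 457. 447.
 443. 442. 445. 482.] q [ 91.  69.  51.  36.  23.  12.  13.  15.  17.  20.  30.  63.  96. 130.
 164. 204. 250. 284.] vend 0.393
24 0.03 y [ 75. 120. 165. 210. 255. 300. 328. 355. 383. 410. 438. 466. 494. 522.
 550. 575. 554. 525. 504. 489. 478. 476. 490. 527.] q [ 91.  69.  51.  36.  23.  12.  13.  14.  15.  17.  18.  20.  22.  24.
  27.  32.  69. 114. 159. 205. 258. 316. 377. 440.] vend 0.712
24 0.1 y [145. 190. 235. 280. 325. 370. 397. 425. 452. 480. 507. 535. 563. 591.
 618. 619. 590. 559. 532. 511. 498. 496. 514. 552.] q [ 91.  69.  51.  36.  23.  12.  13.  14.  16.  17.  19.  21.  23.  25.
  28.  49.  93. 141. 193. 249. 310. 377. 448. 525.] vend 0.875
```

View pics/c5.png

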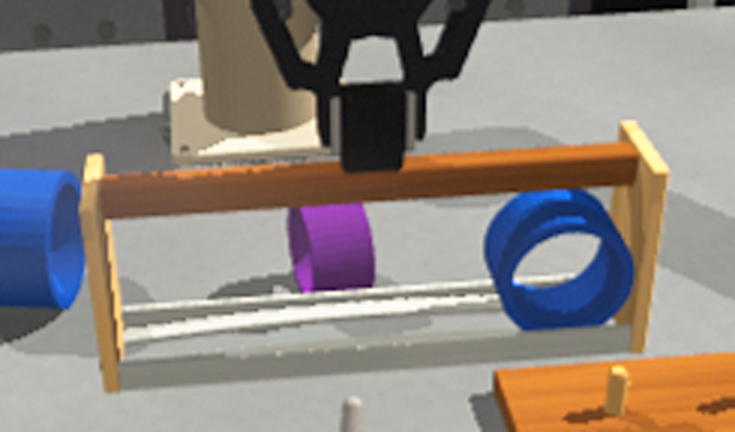

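q measured 118.6 mm against the expected 118 mm, so the vision works. The picture shows the tote level with the core at its right end, crop (558,260). The bowed floor works against a rest-to-rest dash. Starting beyond the block, backing off towards −y and then braking should bring the core to rest in the middle just as the tote stops. I go to the start point at y ≈ 0.40.

Call:
jog_arm --moves '[[[0,-2,0],0],[[0,-7,0],0],[[-1,-15,0],0],[[-1,-27,0],0],[[-2,-42,0],0],[[-3,-61,0],0],[[-3,-81,0],0],[[-4,-102,0],0],[[-5,-122,0],0],[[-6,-142,0],0],[[-7,-163,0],0],[[-8,-183,0],0]]'

```text
clock: 19.55
eef_pos: [0.5695, 0.2191, 0.2548]
tool_rot: [1.0, -0.006, -0.004, -0.001]
ft_force: [-1.0, -0.2, -5.2]
grip_width: 0.0352
```

Call:
jog_arm --moves '[[[-1,-20,0],0],[[-2,-41,0],0],[[-3,-61,0],0],[[-4,-81,0],0],[[-4,-102,0],0],[[-5,-122,0],0],[[-6,-141,0],0],[[-6,-156,0],0],[[-7,-168,0],0],[[-7,-176,0],0],[[-7,-181,0],0],[[-7,-183,0],0]]'

```text
clock: 20.75
eef_pos: [0.5654, 0.4002, 0.2552]
tool_rot: [1.0, -0.006, -0.003, -0.001]
ft_force: [-0.6, -0.5, -5.2]
grip_width: 0.0355
```

```bash
cat >> mp.py <<'E'
def sim2(q,v,u0,d,par,tail=2,dt=.005):
    lam,mu,b=par;pv=u0;out=[];n=int(.1/dt+.5)
    for u in np.r_[d/.1,np.zeros(tail)]:
        dv=(u-pv)/n;pv=u      # velocity change spread over the row (servo smoothing)
        for _ in range(n):
            v+=-2/3*dv+dt*(lam*q+b)
            v=np.sign(v)*max(abs(v)-mu*dt,0)
            q+=dt*v
            if q>.118: q=.118;v=min(v,0)
            if q<-.118: q=-.118;v=max(v,0)
        out.append((q,v))
    return np.array(out)
def plan2(q,v,u0,d0,par,wv=.4,reg=2.,qt=0.,dy=None,wdy=0):
    def res(d):
        t=sim2(q,v,u0,d,par);k=len(d)
        return np.r_[(t[k,0]-qt)*100,t[k,1]*100*wv,np.diff(np.r_[u0*.1,d,0],2)*reg,0 if dy is None else (d.sum()-dy)*wdy]
    return least_squares(res,d0,diff_step=1e-3,x_scale=.01,bounds=(-.046,.046)).x
E
python3 st.py; python3 - <<'E'
from mp import *
T=.8
for lam in(4.1,4.6,5.2):
    t=np.linspace(0,T,801);s=t/T;q=.118*(1-(10*s**3-15*s**4+6*s**5));qd=np.gradient(q,t);qdd=np.gradient(qd,t)
    a=1.5*(lam*q+.065-qdd);V=np.cumsum(a)*.001;V-=V[-1]
    d=np.array([V[i*100:(i+1)*100].mean()*.1 for i in range(8)])
    d0=np.r_[np.array([.25,.55,.85,1])*max(V[0],-.44)*.1,d].clip(-.045,.045)
    D=plan2(.118,0,0,d0,(lam,.065,0));print(lam,V[0].round(3),(1000*d0).round(1));print('  cum',(1000*np.cumsum(D)).round(),(1000*D).round(1))
    for l2 in(4.1,4.6,5.2): print('   ',l2,(1000*sim2(.118,0,0,D,(l2,.065,0))[:,0]).round())
print(meas()[:3])
E
```

```text
20.75 [0.5654 0.4002 0.2552] [ 0.6136  0.6618  0.6751  1.5886  0.0056 -2.5154] z [-0.0069  0.0019 -1.    ] yaw -0.72 T [-0.098 -0.     0.031]
4.1 -0.368 [ -9.2 -20.2 -31.3 -36.8 -29.9  -9.2  13.2  28.8  33.4  27.   13.8   2.3]
  cum [ -17.  -47.  -87. -128. -158. -164. -149. -120.  -88.  -62.  -49.  -46.] [-16.6 -30.7 -39.6 -40.6 -30.9  -5.7  14.8  28.8  32.5  26.   13.4   2.5]
    4.1 [118. 118. 118. 118. 117. 111.  94.  70.  44.  21.   6.   1.  -0.  -0.]
    4.6 [118. 118. 118. 118. 118. 112.  96.  75.  51.  32.  21.  20.  23.  28.]
    5.2 [118. 118. 118. 118. 118. 113.  99.  79.  59.  43.  36.  40.  49.  61.]
4.6 -0.403 [-10.1 -22.2 -34.3 -40.3 -33.  -11.4  11.7  28.   33.   26.9  13.8   2.3]
  cum [ -18.  -52.  -95. -139. -168. -175. -162. -135. -104.  -80.  -67.  -66.] [-18.2 -33.5 -43.1 -44.  -29.1  -7.4  13.3  27.1  30.7  24.5  12.3   1.5]
    4.1 [118. 118. 118. 118. 116. 106.  88.  62.  34.  10.  -8. -18. -23. -29.]
    4.6 [118. 118. 118. 118. 116. 108.  91.  67.  42.  20.   6.   1.  -0.  -0.]
    5.2 [118. 118. 118. 118. 116. 109.  94.  73.  51.  33.  24.  24.  29.  35.]
5.2 -0.446 [-11.  -24.2 -37.4 -44.  -36.7 -14.1  10.   27.   32.6  26.7  13.8   2.3]
  cum [ -18.  -52.  -95. -141. -179. -191. -176. -145. -109.  -80.  -66.  -65.] [-18.1 -33.6 -43.7 -46.  -37.7 -11.5  14.6  31.3  35.6  28.7  14.5   1. ]
    4.1 [118. 118. 118. 118. 118. 112.  93.  65.  33.   4. -16. -28. -35. -43.]
    4.6 [118. 118. 118. 118. 118. 112.  94.  68.  38.  11.  -7. -15. -19. -23.]
    5.2 [118. 118. 118. 118. 118. 112.  96.  71.  43.  19.   5.   0.   0.   0.]
(20.8, 0.11846092137904288, array([0.56542988, 0.40007533, 0.25522094]))
```

Call:
jog_arm --moves '[[[0,1,0],0],[[0,4,0],0],[[0,9,0],0],[[0,16,0],0],[[0,25,0],0],[[0,35,0],0],[[0,45,0],0],[[0,54,0],0],[[0,62,0],0],[[0,68,0],0],[[0,71,0],0],[[0,72,0],0]]'

```text
clock: 22.0
eef_pos: [0.5646, 0.3275, 0.2553]
tool_rot: [1.0, -0.007, -0.003, -0.001]
ft_force: [0.4, -0.3, -5.1]
grip_width: 0.0351
```

```bash
python3 -c "
from mp import *
print(meas()[:3]);print(meas()[:3])"
```

```text
(22.05, 0.11955654228875814, array([0.56456513, 0.32763174, 0.25523649]))
(22.1, 0.11925216385276224, array([0.56455033, 0.32794642, 0.25521618]))
```

Call:
jog_arm --moves '[[[0,18,0],0],[[0,52,0],0],[[0,95,0],0],[[0,139,0],0],[[0,168,0],0],[[0,175,0],0],[[0,162,0],0],[[0,135,0],0],[[0,104,0],0],[[0,80,0],0],[[0,67,0],0],[[0,66,0],0]]'

```text
clock: 23.3
eef_pos: [0.5632, 0.2649, 0.2545]
tool_rot: [1.0, -0.004, -0.004, -0.001]
ft_force: [0.6, -0.6, -4.3]
grip_width: 0.0353
```

```bash
python3 -c "
from mp import *
for i in range(3): print(meas()[:3])
print(meas('d1.png')[:2])"
```

```text
(23.35, -0.05288397429702372, array([0.56331001, 0.26344386, 0.25463316]))
(23.4, -0.05856662950607465, array([0.56343063, 0.26226193, 0.25473357]))
(23.45, -0.06569902895259934, array([0.56357146, 0.26150212, 0.25490126]))
(23.5, -0.07312109780873777)
```

```bash
python3 - <<'E'
from mp import *
c=np.array([18,52,95,139,168,175,162,135,104,80,67,66])*-.001
d=np.diff(np.r_[0,c]);
print('target q(1.2)=-53 v ~ -.12')
for lam in(3.3,4.1,4.6):
  for b in(0,-.03,-.06,-.1): 
    s=sim2(.118,0,0,d,(lam,.065,b));print(lam,b,(s[11:13]*1000).round())
for lam in(3.3,4.1,4.6):
  for N in(12,14,18):
    best=None
    for amp in(-.03,.0,.03):
        D=plan2(-.081,-.155,0,np.r_[[-.01,-.03,-.04],np.full(N-3,amp*.5)],(lam,.065,-.03),reg=3,dy=0,wdy=1);s=sim2(-.081,-.155,0,D,(lam,.065,-.03));c=abs(s[N,0])+.4*abs(s[N,1])
        if best is None or c<best[0]:best=(c,D,s)
    print(lam,N,'cum',(1000*np.cumsum(best[1])).round(),'q',(1000*best[2][:,0]).round(),'v',best[2][-1,1].round(3))
E
```

```text
target q(1.2)=-53 v ~ -.12
3.3 0 [[ -45. -121.]
 [ -57. -124.]]
3.3 -0.03 [[ -57. -154.]
 [ -73. -165.]]
3.3 -0.06 [[ -68. -188.]
 [ -88. -206.]]
3.3 -0.1 [[ -84. -232.]
 [-108. -260.]]
4.1 0 [[-18. -59.]
 [-24. -55.]]
4.1 -0.03 [[-30. -95.]
 [-40. -99.]]
4.1 -0.06 [[ -42. -131.]
 [ -56. -144.]]
4.1 -0.1 [[ -58. -179.]
 [ -77. -203.]]
4.6 0 [[  0. -14.]
 [ -1.  -1.]]
4.6 -0.03 [[-12. -51.]
 [-17. -48.]]
4.6 -0.06 [[-25. -89.]
 [-34. -95.]]
4.6 -0.1 [[ -41. -139.]
 [ -56. -158.]]
3.3 12 cum [-0. -0. -0. -0. -0. -0. -0. -0. -0. -0. -0. -0.] q [ -98. -118. -118. -118. -118. -118. -118. -118. -118. -118. -118. -118.
 -118. -118.] v 0.0
3.3 14 cum [-0. -0. -0. -0. -0. -0. -0. -0. -0. -0. -0. -0. -0. -0.] q [ -98. -118. -118. -118. -118. -118. -118. -118. -118. -118. -118. -118.
 -118. -118. -118. -118.] v 0.0
3.3 18 cum [ -6. -17. -30. -42. -50. -50. -41. -21.   9.  46.  85. 116. 128. 117.
  89.  55.  23.   4.] q [ -96. -110. -118. -118. -118. -118. -118. -118. -118. -118. -118. -118.
 -114. -100.  -77.  -50.  -25.   -6.   -0.   -0.] v -0.0
4.1 12 cum [-0. -0. -0. -0. -0. -0. -0. -0. -0. 
[... 347 characters left out ...]
 -0. -0. -0. -0. -0.] q [ -98. -118. -118. -118. -118. -118. -118. -118. -118. -118. -118. -118.
 -118. -118. -118. -118. -118. -118. -118. -118.] v 0.0
4.6 12 cum [-0. -0. -0. -0. -0. -0. -0. -0. -0. -0. -0. -0.] q [ -98. -118. -118. -118. -118. -118. -118. -118. -118. -118. -118. -118.
 -118. -118.] v 0.0
4.6 14 cum [-0. -0. -0. -0. -0. -0. -0. -0. -0. -0. -0. -0. -0. -0.] q [ -98. -118. -118. -118. -118. -118. -118. -118. -118. -118. -118. -118.
 -118. -118. -118. -118.] v 0.0
4.6 18 cum [-0. -0. -0. -0. -0. -0. -0. -0. -0. -0. -0. -0. -0. -0. -0. -0. -0. -0.] q [ -98. -118. -118. -118. -118. -118. -118. -118. -118. -118. -118. -118.
 -118. -118. -118. -118. -118. -118. -118. -118.] v 0.0
```

It overshot (q −81 mm and still moving −0.15 m/s). I catch it softly at the other end by moving with it.

Call:
jog_arm --moves '[[[0,8,0],0],[[0,27,0],0],[[0,56,0],0],[[0,94,0],0],[[0,134,0],0],[[0,166,0],0],[[0,190,0],0],[[0,207,0],0],[[0,218,0],0],[[0,224,0],0],[[0,226,0],0],[[0,226,0],0]]'

```text
clock: 24.7
eef_pos: [0.5609, 0.0363, 0.2545]
tool_rot: [1.0, -0.006, -0.003, -0.001]
ft_force: [-0.2, -0.1, -5.8]
grip_width: 0.0354
```

```bash
python3 st.py; python3 -c "
from mp import *
print(meas('d2.png')[:2])"
```

```text
24.7 [0.5609 0.0363 0.2545] [ 0.0631  0.3681  0.1975  1.4068  0.0031 -3.0665] z [-0.0068  0.0027 -1.    ] yaw -0.69 T [0.149 0.018 0.009]
(24.75, -0.11775597670859854)
```

View pics/d2.png

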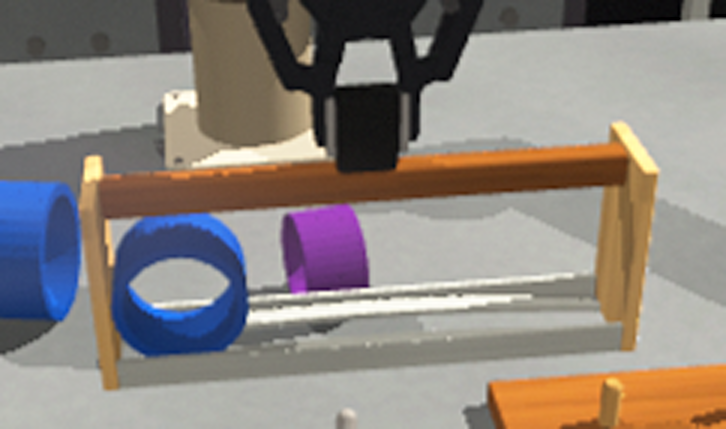

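The core sits gently at the −y end (crop 180,285; q −117.8 mm). I reposition, then run the mirrored dash with a look part-way.

Call:
jog_arm --moves '[[[0,-3,0],0],[[0,-10,0],0],[[1,-22,0],0],[[1,-38,0],0],[[2,-56,0],0],[[3,-74,0],0],[[4,-90,0],0],[[4,-103,0],0],[[5,-112,0],0],[[5,-117,0],0],[[5,-119,0],0],[[5,-120,0],0]]'

```text
clock: 25.95
eef_pos: [0.5673, 0.1555, 0.2547]
tool_rot: [1.0, -0.007, -0.003, -0.001]
ft_force: [-0.7, -0.3, -5.2]
grip_width: 0.0354
```

```bash
python3 -c "
from mp import *
print(meas()[:3])"
```

```text
(26.0, -0.11469599479043784, array([0.56733795, 0.15546894, 0.25479209]))
```

Call:
jog_arm --moves '[[[0,-17,0],0],[[0,-47,0],0],[[0,-87,0],0],[[0,-128,0],0],[[0,-158,0],0],[[0,-164,0],0],[[0,-149,0],0],[[0,-120,0],0]]'

```text
clock: 26.8
eef_pos: [0.5686, 0.2765, 0.2543]
tool_rot: [1.0, -0.005, -0.004, -0.001]
ft_force: [1.3, -0.7, -5.1]
grip_width: 0.0352
```

```bash
python3 -c "
from mp import *
o=monitor.get_obs();print(o['clock'],o['eef_pos'],o['joint_vel'])
t,q,T,M,s=meas();print(t,q,T)
# image belongs to pose o
import mp
"
```

```text
26.8 [0.56855591 0.27647925 0.25428132] [-0.45397259 -0.33067789 -0.53294669 -0.19017561 -0.03076971 -0.41032979]
26.85 -0.03368883054539704 [0.56882119 0.26950085 0.25487612]
```

```bash
cat >> mp.py <<'E'
def sim3(q,v,u0,us,par,dt=.005):
    # us: list of (velocity, duration); velocity step at start with lag tau
    lam,mu,b,tau=par;w=u0;out=[]
    for u,T in us:
        for _ in range(int(T/dt+.5)):
            dw=(u-w)*min(1,dt/tau);w+=dw
            v+=-2/3*dw+dt*(lam*q+b);v=np.sign(v)*max(abs(v)-mu*dt,0);q+=dt*v
            if abs(q)>.118: q=np.sign(q)*.118;v=0
        out.append((q,v))
    return np.array(out)
E
python3 - <<'E'
from mp import *
r=[meas() for i in range(2)]
for x in r: print(x[0],x[1],x[2])
c1=np.array([18,52,95,139,168,175,162,135,104,80,67,66])*-.001
c2=np.array([17,47,87,128,158,164,149,120])*.001
for lam in(3.3,4.1,4.6):
  for tau in(.006,.02,.04):
    p=(lam,.065,-.012,tau)
    a=sim3(.118,0,0,[(d/.1,.1) for d in np.diff(np.r_[0,c1])]+[(0,.05)]*3,p);b=sim3(-.115,0,0,[(d/.1,.1) for d in np.diff(np.r_[0,c2])]+[(0,.05)]*3,p)
    print(lam,tau,'d1',(a[11:]*1000).round().tolist(),'d2',(b[7:]*1000).round().tolist())
E
```

```text
26.9 -0.03451543016287665 [0.56891053 0.27099601 0.25522609]
26.95 -0.03253753719926624 [0.56904058 0.27263128 0.25538629]
3.3 0.006 d1 [[-80.0, -187.0], [-89.0, -192.0], [-99.0, -204.0], [-110.0, -219.0]] d2 [[-38.0, 317.0], [-31.0, 114.0], [-26.0, 106.0], [-21.0, 98.0]]
3.3 0.02 d1 [[-70.0, -171.0], [-79.0, -174.0], [-88.0, -185.0], [-98.0, -197.0]] d2 [[-45.0, 312.0], [-36.0, 119.0], [-31.0, 100.0], [-26.0, 90.0]]
3.3 0.04 d1 [[-57.0, -153.0], [-65.0, -151.0], [-72.0, -157.0], [-80.0, -166.0]] d2 [[-55.0, 298.0], [-45.0, 149.0], [-39.0, 102.0], [-34.0, 82.0]]
4.1 0.006 d1 [[-57.0, -143.0], [-65.0, -146.0], [-72.0, -157.0], [-80.0, -170.0]] d2 [[-45.0, 285.0], [-40.0, 79.0], [-37.0, 67.0], [-34.0, 56.0]]
4.1 0.02 d1 [[-47.0, -122.0], [-53.0, -123.0], [-59.0, -131.0], [-66.0, -141.0]] d2 [[-52.0, 278.0], [-46.0, 82.0], [-42.0, 59.0], [-40.0, 46.0]]
4.1 0.04 d1 [[-31.0, -97.0], [-36.0, -92.0], [-41.0, -94.0], [-46.0, -100.0]] d2 [[-62.0, 262.0], [-54.0, 109.0], [-50.0, 59.0], [-48.0, 35.0]]
4.6 0.006 d1 [[-42.0, -109.0], [-48.0, -110.0], [-53.0, -119.0], [-60.0, -129.0]] d2 [[-49.0, 263.0], [-46.0, 55.0], [-44.0, 41.0], [-42.0, 27.0]]
4.6 0.02 d1 [[-31.0, -84.0], [-35.0, -83.0], [-39.0, -88.0], [-44.0, -95.0]] d2 [[-57.0, 256.0], [-51.0, 58.0], [-49.0, 32.0], [-48.0, 16.0]]
4.6 0.04 d1 [[-14.0, -55.0], [-16.0, -46.0], [-19.0, -45.0], [-21.0, -46.0]] d2 [[-67.0, 239.0], [-60.0, 84.0], [-58.0, 30.0], [-57.0, 4.0]]
```

```bash
cat >> mp.py <<'E'
def plan3(q,v,N,par=(4.1,.065,-.012,.01),reg=1.,dy=0,wdy=.5,qt=0.,seeds=(-.02,-.01,0,.01,.02)):
    best=None
    def S(d,p=par): return sim3(q,v,0,[(x/.1,.1) for x in d]+[(0,.1)]*2,p)
    for s in seeds:
        d0=np.r_[s,s,s/2,np.zeros(N-3)]-0*s
        for w in(1,-.8):
            d0[3:6]=-w*s*.8
            f=lambda d:(lambda t:np.r_[(t[N-1:,0]-qt)*150,t[N-1:,1]*60,np.diff(np.r_[0,d,0])*20*reg,(d.sum()-dy)*10*wdy,np.maximum(abs(t[:,0])-.1,0)*200])(S(d))
            r=least_squares(f,d0,diff_step=2e-2,x_scale=.01,bounds=(-.046,.046),max_nfev=60)
            if best is None or r.cost<best.cost: best=r
    return best.x,S
E
cat > pl.py <<'E'
import sys
from mp import *
q,v,dy=map(float,sys.argv[1:4])
for N in(8,10,12):
    d,S=plan3(q,v,N,dy=dy);t=S(d);print(N,'ty',(-1000*np.cumsum(d)).round().tolist(),'q',(1000*t[:,0]).round().tolist(),'v',t[-1,1].round(3))
    for dq,dvv in((.005,.02),(-.005,-.02)):
        t=sim3(q+dq,v+dvv,0,[(x/.1,.1) for x in d]+[(0,.1)]*2,(4.1,.065,-.012,.01));print('   pert',dq,(1000*t[-1]).round())
E
timeout 200 python3 pl.py -.0285 .05 -.02
```

```text
8 ty [5.0, 13.0, 21.0, 29.0, 33.0, 35.0, 36.0, 36.0] q [-21.0, -14.0, -7.0, -2.0, 0.0, 0.0, 0.0, -0.0, -0.0, -0.0] v -0.0
   pert 0.005 [41. 54.]
   pert -0.005 [-44. -76.]
10 ty [5.0, 13.0, 21.0, 28.0, 34.0, 38.0, 40.0, 41.0, 41.0, 41.0] q [-21.0, -14.0, -7.0, -3.0, 0.0, 1.0, 1.0, 1.0, 0.0, -0.0, -0.0, -0.0] v -0.0
   pert 0.005 [59. 85.]
   pert -0.005 [ -58. -102.]
12 ty [6.0, 14.0, 21.0, 28.0, 34.0, 38.0, 40.0, 41.0, 41.0, 40.0, 38.0, 38.0] q [-21.0, -13.0, -7.0, -2.0, 1.0, 2.0, 2.0, 1.0, 1.0, 0.0, -0.0, -0.0, 0.0, 0.0] v -0.0
   pert 0.005 [ 80. 128.]
   pert -0.005 [ -83. -147.]
```

```bash
sed -i 's/a=imaging.camera("scene");o=monitor.get_obs()$/o=monitor.get_obs();a=imaging.camera("scene")/' mp.py; grep -n "get_obs" mp.py; cat > m2.py <<'E'
import sys
from mp import *
n=int(sys.argv[1]) if len(sys.argv)>1 else 2
r=[meas(sys.argv[2] if len(sys.argv)>2 and i==n-1 else None) for i in range(n)]
for x in r: print(round(x[0],2),'q',(1000*x[1]).round(1),'y',x[2].round(4),x[4])
print('now',monitor.get_obs()['clock'],monitor.get_obs()['eef_pos'].round(4))
E
```

```text
11:    o=monitor.get_obs();a=imaging.camera("scene")
```

Call:
jog_arm --moves '[[[0,5,0],0],[[0,13,0],0],[[0,21,0],0],[[0,29,0],0],[[0,33,0],0]]'

```text
clock: 27.45
eef_pos: [0.5684, 0.2417, 0.255]
tool_rot: [1.0, -0.007, -0.003, -0.001]
ft_force: [-0.0, 0.7, -5.2]
grip_width: 0.0358
```

```bash
python3 m2.py 3
```

```text
Traceback (most recent call last):
  File "m2.py", line 5, in <module>
    for x in r: print(round(x[0],2),'q',(1000*x[1]).round(1),'y',x[2].round(4),x[4])
                                        ^^^^^^^^^^^^^^^^^
AttributeError: 'float' object has no attribute 'round'
```

Formatting slip; I measure again.

```bash
sed -i "s/(1000\*x\[1\]).round(1)/round(1000*x[1],1)/" m2.py; python3 m2.py 2
```

```text
27.6 q 10.3 y [0.5685 0.2425 0.2551] [377, 175, 51, 47, 1487]
27.65 q 10.0 y [0.5685 0.2428 0.255 ] [377, 175, 51, 47, 1491]
now 27.7 [0.5685 0.243  0.255 ]
```

```bash
python3 m2.py 1; python3 - <<'E'
from mp import *
for rows in([12],[14],[16],[18],[20],[8,8],[9,9],[10,10],[7,7,7],[5,10,5]):
  print(rows,[(1000*sim3(.010,0,0,[(x/100,.1) for x in rows]+[(0,.1)]*4,(4.1,mu,b,.01))[-1]).round(1).tolist() for mu,b in((.065,-.012),(.05,-.012),(.08,-.012),(.065,.012))])
E
```

```text
27.7 q 9.8 y [0.5685 0.243  0.255 ] [377, 175, 51, 47, 1496]
now 27.75 [0.5684 0.2431 0.255 ]
[12] [[3.2, 0.0], [3.0, 0.0], [3.3, 0.0], [4.3, 0.0]]
[14] [[1.7, -0.0], [1.5, -0.0], [1.9, -0.0], [2.9, 0.0]]
[16] [[0.3, -0.0], [0.2, -0.0], [0.5, -0.0], [1.3, 0.0]]
[18] [[-1.1, -0.0], [-1.2, -0.0], [-0.9, -0.0], [-0.3, 0.0]]
[20] [[-2.4, -0.0], [-2.6, -0.0], [-2.3, -0.0], [-1.8, 0.0]]
[8, 8] [[2.8, -0.0], [2.2, -0.0], [3.5, 0.0], [6.8, 7.1]]
[9, 9] [[1.3, -0.0], [0.6, -0.0], [1.9, -0.0], [4.7, 3.9]]
[10, 10] [[-0.3, -0.0], [-1.0, -0.0], [0.3, -0.0], [2.6, 0.7]]
[7, 7, 7] [[3.0, 0.0], [1.3, -0.0], [4.5, 0.0], [9.5, 16.9]]
[5, 10, 5] [[3.8, 0.0], [2.1, -0.0], [5.6, 0.0], [10.7, 18.9]]
```

The core is at rest at q = 9.8 mm, inside the rolling-resistance zone. One short hop of 16 mm should centre it.

Call:
jog_arm --moves '[[[0,-16,0],0],[[0,-16,0],0],[[0,-16,0],0]]'

```text
clock: 28.05
eef_pos: [0.5685, 0.2598, 0.2547]
tool_rot: [1.0, -0.006, -0.003, -0.001]
ft_force: [0.2, -0.0, -5.1]
grip_width: 0.0358
```

```bash
python3 m2.py 2; python3 st.py
```

```text
28.05 q -0.9 y [0.5685 0.2598 0.2547] [380, 175, 51, 46, 1498]
28.1 q -0.5 y [0.5685 0.2594 0.2548] [380, 175, 51, 47, 1495]
now 28.15 [0.5685 0.2591 0.2548]
28.15 [0.5685 0.2591 0.2548] [ 0.4255  0.5004  0.4012  1.4772  0.0046 -2.704 ] z [-0.007   0.0019 -1.    ] yaw -0.69 T [-0.029 -0.011 -0.01 ]
```

The core is centred (−0.7 mm). I shift very gently the last 9 mm onto the block axis, then hold.

Call:
jog_arm --moves '[[[0,0.1,0],0],[[0,0.5,0],0],[[0,1.1,0],0],[[0,2,0],0],[[0,3.1,0],0],[[0,4.5,0],0],[[0,5.9,0],0],[[0,7,0],0],[[0,7.9,0],0],[[0,8.5,0],0],[[0,8.9,0],0],[[0,9,0],0]]'

```text
clock: 29.35
eef_pos: [0.5685, 0.2497, 0.255]
tool_rot: [1.0, -0.006, -0.003, -0.001]
ft_force: [-0.6, -0.7, -4.5]
grip_width: 0.0355
```

```bash
python3 m2.py 1 e1.png; python3 -c "
from h import *
for d in models.landmark_of('scene','peg')[:3]: print('peg',d['centre'],d['confidence'],atz('scene',d['centre'],.054))
print(proj('scene',[[.567,.297,.054],[.567,.203,.054],[.567,.2505,.02]]))"
```

```text
29.35 q -0.8 y [0.5685 0.2497 0.255 ] [375, 175, 51, 47, 1491]
now 29.4 [0.5685 0.2497 0.255 ]
peg [418.5, 236.5] 0.89 [0.56032985 0.30708071 0.054     ]
peg [443.5, 318.4] 0.18 [0.78646338 0.25516634 0.054     ]
[[415.07083453 238.73959346]
 [370.58399127 242.55694158]
 [391.12476938 253.88429636]]
```

View pics/e1.png

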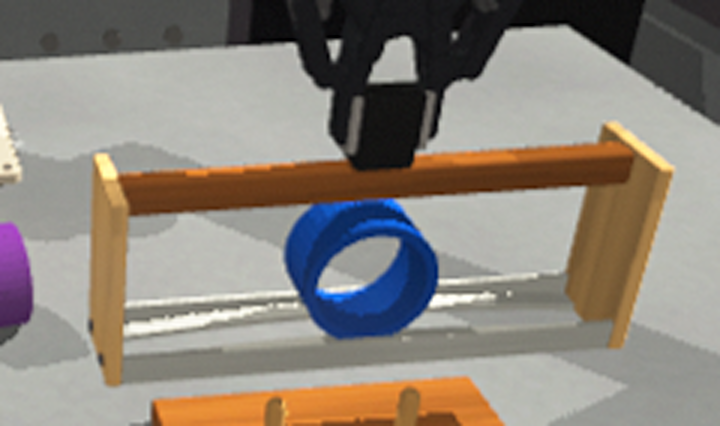

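The core stands mid-tote (crop 362,268) with the tote level above the pegs. I hold for 6 s.

Call:
jog_arm --moves '[[[0,0,0],0],[[0,0,0],0],[[0,0,0],0],[[0,0,0],0],[[0,0,0],0],[[0,0,0],0],[[0,0,0],0],[[0,0,0],0],[[0,0,0],0],[[0,0,0],0],[[0,0,0],0],[[0,0,0],0]]'

```text
clock: 30.65
eef_pos: [0.5685, 0.2497, 0.255]
tool_rot: [1.0, -0.006, -0.003, -0.001]
ft_force: [0.4, -0.5, -3.9]
grip_width: 0.0355
```

```bash
python3 m2.py 1; python3 - <<'E'
from h import *
a=imaging.camera("scene");save(a,'e2.png',6,(335,205,460,300))
E
```

```text
30.65 q -0.9 y [0.5685 0.2497 0.255 ] [375, 175, 51, 47, 1492]
now 30.7 [0.5685 0.2497 0.255 ]
```

View pics/e2.png

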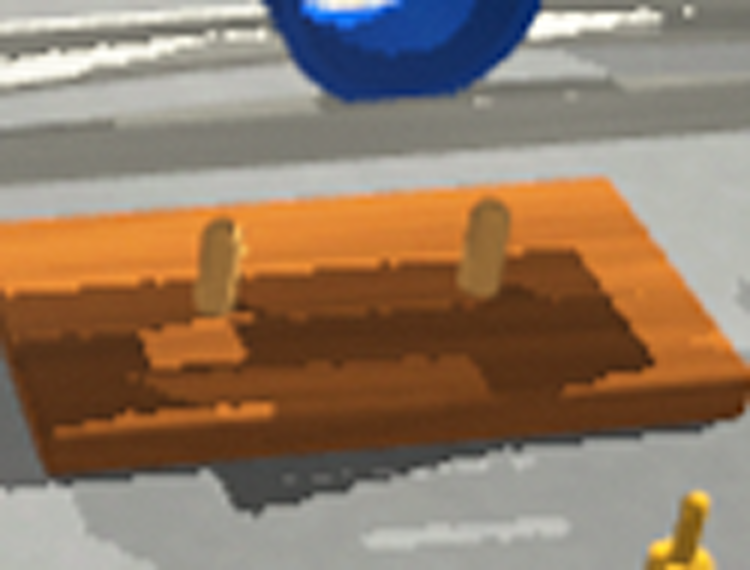

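Call:
jog_arm --moves '[[[0,0,0],0],[[0,0,0],0],[[0,0,0],0],[[0,0,0],0],[[0,0,0],0],[[0,0,0],0],[[0,0,0],0],[[0,0,0],0],[[0,0,0],0],[[0,0,0],0],[[0,0,0],0],[[0,0,0],0]]'

```text
clock: 31.95
eef_pos: [0.5685, 0.2497, 0.255]
tool_rot: [1.0, -0.006, -0.003, -0.001]
ft_force: [0.3, -0.2, -5.1]
grip_width: 0.0354
```

Call:
jog_arm --moves '[[[0,0,0],0],[[0,0,0],0],[[0,0,0],0],[[0,0,0],0],[[0,0,0],0],[[0,0,0],0],[[0,0,0],0],[[0,0,0],0],[[0,0,0],0],[[0,0,0],0],[[0,0,0],0],[[0,0,0],0]]'

```text
clock: 33.15
eef_pos: [0.5685, 0.2498, 0.255]
tool_rot: [1.0, -0.006, -0.003, -0.001]
ft_force: [-0.1, -0.3, -4.6]
grip_width: 0.0352
```

Call:
jog_arm --moves '[[[0,0,0],0],[[0,0,0],0],[[0,0,0],0],[[0,0,0],0],[[0,0,0],0],[[0,0,0],0],[[0,0,0],0],[[0,0,0],0],[[0,0,0],0],[[0,0,0],0],[[0,0,0],0],[[0,0,0],0]]'

```text
clock: 34.35
eef_pos: [0.5685, 0.2497, 0.255]
tool_rot: [1.0, -0.006, -0.003, -0.001]
ft_force: [0.5, -0.1, -4.5]
grip_width: 0.0358
```

```bash
python3 m2.py 1
```

```text
34.35 q -0.9 y [0.5685 0.2497 0.255 ] [375, 175, 51, 47, 1492]
now 34.4 [0.5685 0.2498 0.255 ]
```

```bash
python3 - <<'E'
from h import *
for b,t in(((215,314),(219,218)),((480,298),(489,199))):
    f=lambda p:np.array(p)/6+[335,205]-.5+.08
    print('base',(atz('scene',f(b),.02)-[.007,0,0]).round(4),'top(back rim)',(atz('scene',f(t),.054)+[.004,0,0]).round(4))
for n,(u,v) in dict(bl=(52,472),br=(748,388),tr=(605,178)).items(): print(n,atz('scene',f((u,v)),.02 if n!='bl' else 0).round(4))
E
```

```text
base [0.5639 0.2048 0.02  ] top(back rim) [0.5656 0.2057 0.054 ]
base [0.568 0.298 0.02 ] top(back rim) [0.5679 0.3004 0.054 ]
bl [0.6211 0.1357 0.    ]
br [0.6341 0.3656 0.02  ]
tr [0.5116 0.3718 0.02  ]
```

Call:
jog_arm --moves '[[[0,0,0],0],[[0,0,0],0],[[0,0,0],0],[[0,0,0],0],[[0,0,0],0],[[0,0,0],0]]'

```text
clock: 35.0
eef_pos: [0.5685, 0.2497, 0.255]
tool_rot: [1.0, -0.006, -0.003, -0.001]
ft_force: [0.1, 0.6, -5.5]
grip_width: 0.0356
```

Call:
jog_arm --moves '[[[0,0,0.5],0],[[0,-0.1,2],0],[[-0.1,-0.3,5],0],[[-0.2,-0.5,9],0],[[-0.3,-0.7,14],0],[[-0.4,-0.9,19],0],[[-0.5,-1.1,24],0],[[-0.6,-1.3,29],0],[[-0.6,-1.4,33],0],[[-0.7,-1.5,36],0],[[-0.7,-1.5,37.5],0],[[-0.7,-1.5,38],0]]'

```text
clock: 36.2
eef_pos: [0.5676, 0.2513, 0.2169]
tool_rot: [1.0, -0.006, -0.003, -0.001]
ft_force: [-0.4, 0.6, -5.3]
grip_width: 0.0356
```

```bash
python3 m2.py 1 e3.png
```

```text
36.2 q -0.9 y [0.5676 0.2513 0.2169] [374, 193, 49, 45, 1427]
now 36.25 [0.5676 0.2513 0.2169]
```

View pics/e3.png

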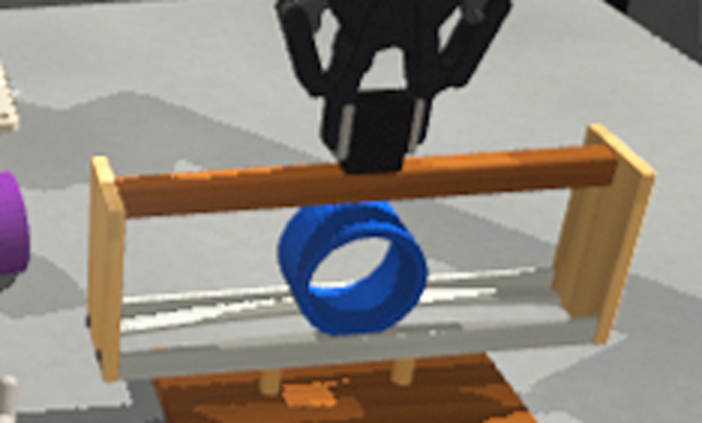

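The core is steady and the peg stems show under the floor on both sides of it (crop 270 and 402; core at 352). I lower on.

Call:
jog_arm --moves '[[[0,0,1],0],[[0,0,3],0],[[0,0,5],0],[[0,0,7],0],[[0,0,9],0],[[0,0,11],0],[[0,0,13],0],[[0,0,15],0],[[0,0,17],0],[[0,0,19],0],[[0,0,20],0],[[0,0,20],0]]'

```text
clock: 37.45
eef_pos: [0.5674, 0.2513, 0.1967]
tool_rot: [1.0, -0.006, -0.004, -0.001]
ft_force: [-0.7, -0.7, -4.4]
grip_width: 0.0354
```

```bash
python3 m2.py 1; python3 st.py
```

```text
37.45 q -0.1 y [0.5674 0.2513 0.1967] [373, 202, 49, 44, 1394]
now 37.5 [0.5674 0.2514 0.1969]
37.5 [0.5674 0.2514 0.1969] [ 0.4148  0.5102  0.2672  1.3334  0.0048 -2.714 ] z [-0.007   0.0022 -1.    ] yaw -0.73 T [-0.057 -0.046 -0.047]
```

Call:
jog_arm --moves '[[[0,0,2],0],[[0,0,4],0],[[0,0,6],0],[[0,0,8],0],[[0,0,10],0],[[0,0,12],0],[[0,0,14],0],[[0,0,16],0],[[0,0,18],0],[[0,0,19],0],[[0,0,20],0],[[0,0,20],0]]'

```text
clock: 38.7
eef_pos: [0.5673, 0.2514, 0.1769]
tool_rot: [1.0, -0.006, -0.003, -0.001]
ft_force: [-0.4, 0.5, -5.4]
grip_width: 0.0353
```

Call:
jog_arm --moves '[[[0,0,0.5],0],[[0,0,1],0],[[0,0,1.5],0],[[0,0,2],0],[[0,0,2],0]]'

```text
clock: 39.2
eef_pos: [0.5674, 0.2515, 0.1754]
tool_rot: [1.0, -0.006, -0.003, -0.001]
ft_force: [0.1, 0.9, -3.4]
grip_width: 0.0352
```

```bash
python3 m2.py 1 ; python3 st.py
```

```text
39.2 q -0.5 y [0.5674 0.2515 0.1754] [372, 212, 48, 43, 1360]
now 39.25 [0.5674 0.2515 0.1754]
39.25 [0.5674 0.2515 0.1754] [ 0.4151  0.5208  0.2279  1.2827  0.0048 -2.7139] z [-0.0063  0.0024 -1.    ] yaw -0.72 T [-0.163  0.1   -0.02 ]
```

Call:
jog_arm --moves '[[[0,0,0.4],0],[[0,0,0.8],0],[[0,0,1.2],0],[[0,0,1.2],0]]'

```text
clock: 39.65
eef_pos: [0.5674, 0.2516, 0.1753]
tool_rot: [1.0, -0.006, -0.003, -0.001]
ft_force: [-2.5, 0.1, 4.6]
grip_width: 0.0354
```

The tote is seated (contact +4.6 N). I release, then retreat straight up.

Call:
jog_arm --moves '[[[0,0,0],0],[[0,0,0],0],[[0,0,0],0],[[0,0,0],0],[[0,0,0],0],[[0,0,0],0],[[0,0,0],0],[[0,0,0],0]]' --hand 85

```text
clock: 40.45
eef_pos: [0.5673, 0.2515, 0.1738]
tool_rot: [1.0, -0.006, -0.003, -0.001]
ft_force: [0.0, -0.4, 0.1]
grip_width: 0.085
```

Call:
jog_arm --moves '[[[0,0,-3],0],[[0,0,-9],0],[[0,0,-18],0],[[0,0,-28],0],[[0,0,-38],0],[[0,0,-48],0],[[0,0,-58],0],[[0,0,-68],0],[[0,0,-78],0],[[0,0,-85],0],[[0,0,-89],0],[[0,0,-90],0]]'

```text
clock: 41.65
eef_pos: [0.5681, 0.2513, 0.2643]
tool_rot: [1.0, -0.006, -0.003, -0.001]
ft_force: [-0.1, 0.6, -0.0]
grip_width: 0.0849
```

```bash
python3 st.py; python3 - <<'E'
from h import *
a=imaging.camera("scene");save(a,'f1.png',4,(290,130,480,280))
E
```

```text
41.65 [0.5681 0.2513 0.2643] [ 0.4143  0.4901  0.4091  1.4943  0.0048 -2.7146] z [-0.0061  0.0025 -1.    ] yaw -0.73 T [0.01  0.005 0.008]
```

View pics/f1.png

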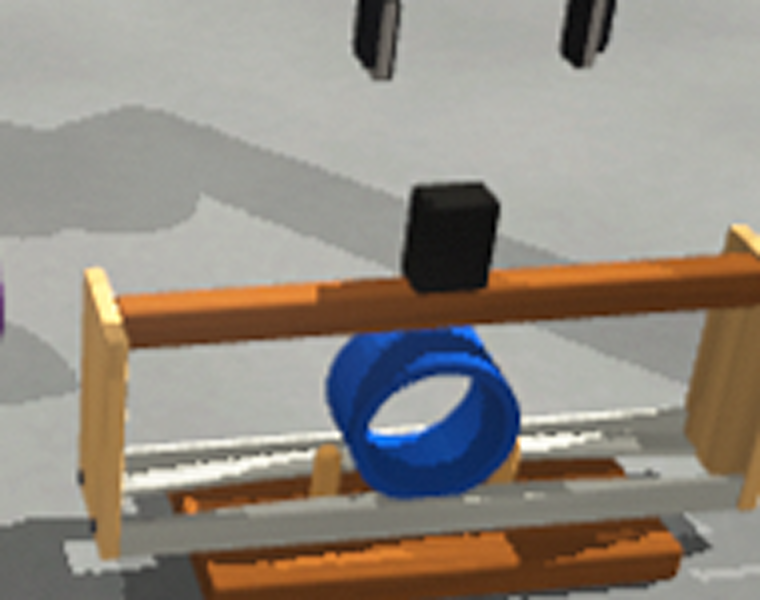

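The tote is parked on the block. The pegs stand up through the floor on both sides of the core (crop 325 and 508; core at 425), and the open gripper is clear. I hand in.

```bash
python3 -c "
from workcell import bot,monitor
bot.job_done();print(monitor.get_obs()['clock'])"
```

```text
the job is handed in; nothing more can be done
the job is handed in; nothing more can be done
```

The tote is parked on the maple block with the core trapped between the two pegs. The gripper is open and clear above it. I handed in at about 41.7 s of the 72 s.

- **Getting the core to the middle:** the moves allow no direct tilt, so I rolled the core by accelerating the tote along its length. The first run overshot. I caught the core softly at the far end, and the second run brought it to the middle.
- **Hold:** the core stayed within 1 mm of the middle from 28.1 s to 35.0 s. The tote hung still and clear above the pegs from 29.4 s.
- **Last checks:**
  - As the tote came down, the core read 0.5 mm off the middle.
  - The tote seated with about 4.6 N of contact.
  - After release the wrist force was near zero.
  - The final picture showed a peg on each side of the core.

**Not clean:**
- On the first carry, joint 6 hit its range limit and the tote tilted about 0.04 rad for roughly 9 s. I turned the tool back almost a full turn and levelled it.
- The core crossed the tote twice and touched the far end board. I saw it settled there but could not measure the contact speed.
- I did not take a final picture to check that the bystanders were untouched. The path was kept clear of them and no unexpected force showed.

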